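Extend the long-reach flour brush and hold it ready

ROBOT

A 7-joint arm with a two-finger parallel gripper is mounted at the origin on the work surface. World frame = base frame: x ahead of the robot, y to its left, z up, the work surface at z = 0. Lengths are in mm, angles in rad, forces in N, time in s.
With the tool pointing down it reaches from about 400 to 875 mm from the base axis. Payload 19.3 kg.
Tool frame: the origin (TCP) lies at the very end of the fingers, on their centre line; the grasp point (between the pads) lies 19 mm behind it (grip_point_offset is the z of the grasp point in the tool frame, in mm); z points along the fingers, y is the line along which they close (so a half turn about z gives the same grasp; the last joint's range is limited). The gripper opens to 85 mm and grips with 20 to 120 N. Pads are 22 mm wide; open, the fingers measure 114 mm over their backs; the gripper's body (76 mm by 85 mm) begins 54 mm behind the grasp point. The pads swing forward as they close: fully open they stand 13 mm farther back than shut.
Start: joints at [-1.254, 0.521, -0.036, 1.599, 0.021, 1.021, -0.113], TCP at [235.784, 578.81, 231.291] pointing down, gripper open.
Joint ranges: [-2.91, 2.91], [-0.3, 2.13], [-1.5, 1.42], [0.17, 2.43], [-1.26, 4.41], [0.16, 1.93], [-2.52, 2.52]. Speed limits (rad/s): [1.89, 1.89, 2.39, 2.39, 3.01, 3.01, 3.01].

INTERFACE

Orientations are given as a 3x3 rotation matrix whose columns are the frame's x, y, z axes.
In Python, from workcell import movep, movel, goto_joints, open_gripper, clamp, wait, inverse_kinematics, read_state, camera, PlanningError, finish_job, grip_point_offset gives the robot as it stands. Calls block until the motion is done:
- movep(position, orientation): joint-space move of the TCP to a pose.
- movel(position, frame=None, max_speed=150, guard=None): straight line of the TCP; frame=None keeps the orientation; max_speed is the mean speed in mm/s. With guard (N) it stops when the force on the tool has changed by that much, and returns True; else False.
- goto_joints(angles): joint-space move.
- open_gripper() and clamp(): open the fingers fully, or close them until they stop; the grip force is fixed at half the most.
- wait(seconds).
- inverse_kinematics(position, orientation): joint angles nearest the present ones, or None.
- read_state(): the state.
- camera(name): name is "scene" or "top"; returns a dict with "image" (420x560x3 uint8, blue, green, red), "range_z" (420x560 float32, mm along the optical axis (not along the pixel's ray), 0 where there is no reading), "fx", "fy", "cx", "cy" (pixels), "cam_to_world" (4x4, takes a point from camera to world coordinates). Camera axes: x right, y up, looking along -z (the intrinsics and any distortion apply to the point x, -y, -z); pixel columns grow to the right and rows downward; lengths in mm; the calibration is good to about 2 mm. A picture is of the moment at which its call begins.
A pose or a line that the arm cannot do raises PlanningError and nothing moves.
- finish_job(): hands the job in; it is judged then, once.
The state is a dict: "time": time; "qpos": joint angles; "qvel": joint speeds; "joint_efforts": joint torques, N m; "eef_pos": TCP position; "tool_rot": TCP orientation; "ft_force": force on the tool from outside, world axes, zero at the start; "torque": the same for the moment, N m; "finger_gap": finger opening in mm; "gripper_force": force on a finger pad.
Only numpy, scipy, OpenCV 4.12 (cv2) and the standard library are available. Lean on these libraries where they do the work, as an engineer would, in place of code of your own. Each camera call takes 0.05 s, during which the arm holds its last target. There are 200 camera calls.

TASK

Get the long-reach flour brush ready for sweeping behind the mixer: with its head still hooked behind the rack's end bracket, squeeze in the red button on the handle's blue collar, draw the handle back past the first stop to the second and last stop, and let the button spring out so that it locks. Then, with the button left out, lift the extended brush out of the rack and finish while still holding it there, level and still, bristles down, well clear of the rack. Do not knock the rolling pin or the other loose things on the bench.

Things in the scene. Friction and masses are not known exactly. Their poses are not given: they have to be found in the camera images.
- rack: Fixed dark bench rack, 268 mm (x) by 205 mm (y). Origin on the bench under the brush lane (y = 0); x runs along the lane to the brush head. Two 6 mm thick upright brackets with open-topped slots, at x = +120 (slot 18 mm wide) and x = -142 mm (slot 30 mm), y from -40 to +40 mm, tops 90 mm high. The brush's axis lies 85 mm above the bench. A rolling pin lies in the lane at y = +125 mm.
- brush: Brush handle, level in the rack. Origin: middle of the black rubber grip (52 mm long, 28 mm square), on the axis, mid height: the place to hold it when extended, balance point up to 50 mm ahead. x along the axis to the brush head, z up, button on the -y side. Blue collar from x = +28 to +72 mm, 34 mm wide, 32 mm high. White 26 mm square tube behind, to x = -228 mm. Whole brush 0.35 to 0.52 kg.
- brush_press (a point): On the handle's axis inside the blue collar, level with the middle of the red button, 50 mm ahead (+x) of the brush origin; axes as the brush. Closing along y here puts one finger on the button, the other on the collar's opposite face: 39.5 mm across, 34 mm with the button flush. With the brush collapsed in the rack the head-end bracket is 42 mm ahead of this point.
- brush_head (a point): Middle of the blue brush head, 100 mm long, 40 mm wide, 20 mm high, white bristles reaching 33 mm below it, on the front end of the square metal rod. It lies beyond the rack's bracket at x = +120 mm, too wide for the slot, so the bracket holds it back while the handle is drawn along -x. Before lifting, ease the brush some 6 mm forward (+x): a head pressed on the bracket binds. Axes as the brush.
- brush_rod (a joint): How far the rod is out of the handle (m): 0 collapsed, 0.060 first stop, 0.120 second and last stop, where it meets a hard end. With the button held in, it slides past the first stop and needs about 2 to 5 N to slide. With the button out it locks at whichever stop it is within 1 mm of, or at the next one it reaches.
- brush_button (a joint): How far the red button (16 mm along the handle, 14 mm high, standing 5.5 mm proud of the collar) is pushed in (m): 0 out, locked if at a stop; the rod is free above 0.0045; 0.0055 is flush with the collar. About 4 N starts it, 8 N holds it in. It springs out when let go.
- rolling_pin: Wooden rolling pin, 52 mm across, barrel 300 mm long, loose in the rack's second lane; origin at its middle. Leave it alone.
- flour_shaker: Metal flour shaker, 72 mm across and 120 mm tall; origin under its middle. Leave it alone.
- vanilla: Brown glass bottle, 56 mm across and 150 mm tall; origin under its middle. Leave it alone.
- mixing_bowl: Steel mixing bowl, 170 mm across and 75 mm high; origin under its middle. Leave it alone.
- sprinkle_jar: Clear jar with orange sprinkles and a red lid, 56 mm across and 83 mm tall; origin under its middle. Leave it alone.
- cutter_large: Copper cutter ring, 70 mm across, 30 mm high; origin under its middle. Leave it alone.
- cutter_small: Copper cutter ring, 48 mm across, 30 mm high; origin under its middle. Leave it alone.

How it is judged (in metres and radians):
On the way, in this order (a step that is already met when the one before it is completed fails the run):
1. the button is squeezed in while the brush is still collapsed (value of joint brush_button above 0.004 m and value of joint brush_rod below 0.01 m), for 0.05 s.
2. the brush is drawn out to the second stop and the button has sprung out, so it is locked (value of joint brush_rod above 0.1175 m and value of joint brush_button below 0.0015 m), for 0.2 s.
At the end, for the whole second after the job is handed in: Locked at the second stop (rod out over 117.5 mm, button out within 1.5 mm), held by the fingers, off the rack, still; handle axis over 120 mm and head centre over 105 mm above the bench, within 0.3 rad of level, bristles down; rolling pin within 30 mm of its start (all of step 2 and height (world z) of brush above 0.12 m and height (world z) of brush_head above 0.105 m and angle between brush's own z axis and vertical below 0.3 rad and contact force between the fingers and brush above 2 N and contact force between brush and rack below 0.1 N and linear speed of brush below 0.05 m/s and distance of rolling_pin from where it was at the start of the episode below 0.03 m); the arm keeps its last pose, push and grip.
It fails at once if the rolling pin is knocked out of place (distance of rolling_pin from where it was at the start of the episode above 0.04 m).
It fails at once if something else on the bench is knocked (distance of any of flour_shaker, vanilla, mixing_bowl, sprinkle_jar, cutter_large, cutter_small from where it was at the start of the episode above 0.03 m).
It also fails if it takes over 42 s, if anything falls off the work surface, if the arm or the gripper's body presses on something with over 40 N, if the wrist force passes 120 N, or if a joint passes its speed limit or range.

## Working session

There is one attempt and no reset: what is moved stays moved. The work goes in short steps, each a Python script; the robot and the scene stay as the last script left them, time stands still between calls to the robot, and variables do not carry over. Pictures are saved under pics/ and viewed, at most 10 in all, crops included, and the job is handed in when it is done.

```bash
mkdir -p pics; ls; python3 - <<'E'
from workcell import *
import cv2,numpy as np,pickle
print(grip_point_offset, read_state())
d={}
for n in("top","scene"):
    c=camera(n);d[n]=c;cv2.imwrite(f"pics/{n}0.png",c["image"]);print(n,c["fx"],c["cx"],c["cy"],c["cam_to_world"], [k for k in c])
pickle.dump(d,open("c0.pkl","wb"))
E
```

```text
pics
-18.700000000000003 {'time': 0.0, 'qpos': array([-1.25419839,  0.52206219, -0.03634509,  1.60001396,  0.02120698,
        1.02111124, -0.11281019]), 'qvel': array([ 0.00182184, -0.00044886,  0.00029613,  0.00147952, -0.00131843,
        0.00106538,  0.00046258]), 'joint_efforts': array([-3.24396433e-04, -9.27113700e+01,  1.97993405e+00, -3.69946718e+01,
        1.78400218e-02,  8.14510568e-03, -1.66910104e-05]), 'eef_pos': array([235.66045017, 578.48861687, 230.69338841]), 'tool_rot': array([[-9.26121317e-01,  3.77225615e-01, -3.76984462e-04],
       [ 3.77225793e-01,  9.26120608e-01, -1.14921401e-03],
       [-8.43798810e-05, -1.20651985e-03, -9.99999269e-01]]), 'ft_force': array([-0.14735992,  0.25393904, -0.03749977]), 'torque': array([0.0265312 , 0.02703891, 0.01726212]), 'gripper_force': 0.0, 'finger_gap': 85.43275636017738}
top 391.1915216129178 283.21105223773276 207.43780548901447 [[ 8.96358339e-02  9.71316394e-01 -2.20249585e-01  3.84475547e+02]
 [-9.95974276e-01  8.75968396e-02 -1.90272250e-02 -4.38676031e+01]
 [ 8.11711928e-04  2.21068442e-01  9.75257958e-01  1.05602459e+03]
 [ 0.00000000e+00  0.00000000e+00  0.00000000e+00  1.00000000e+00]] ['image', 'range_z', 'fx', 'fy', 'cx', 'cy', 'cam_to_world']
scene 509.4709561138826 275.9369846598401 213.24662988338795 [[-6.21534415e-02 -6.92912209e-01  7.18338096e-01  1.51528378e+03]
 [ 9.97968458e-01 -3.30527184e-02  5.44653586e-02  3.38783726e+01]
 [-1.39966852e-02  7.20263971e-01  6.93558869e-01  9.80898104e+02]
 [ 0.00000000e+00  0.00000000e+00  0.00000000e+00  1.00000000e+00]] ['image', 'range_z', 'fx', 'fy', 'cx', 'cy', 'cam_to_world']
```

View pics/top0.png

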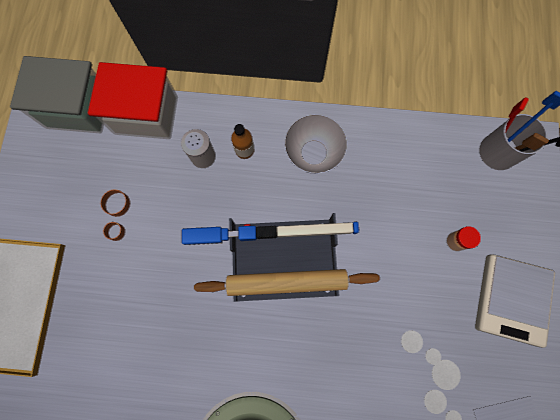

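View pics/scene0.png

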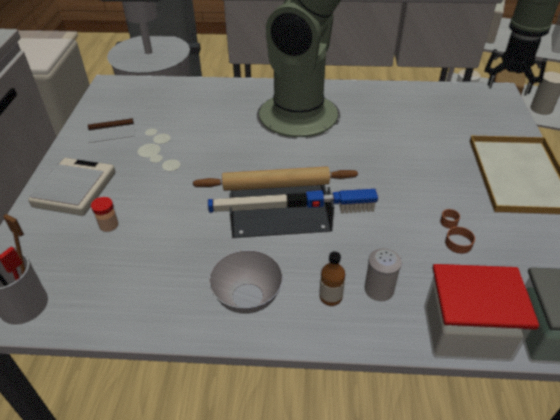

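The brush lies along world +y (head at the left in the top view, about px (205,236)). The collar is near (247,233), the grip near (266,232) and the tube end near (355,228). The button is on the far side (+x). Next I measure the axis.

```bash
cat > h.py <<'E'
import numpy as np,cv2
def cloud(c):
    z=c["range_z"];v,u=np.indices(z.shape)
    P=np.stack([(u-c["cx"])/c["fx"]*z,-(v-c["cy"])/c["fy"]*z,-z,np.ones_like(z)],-1)
    W=P@c["cam_to_world"].T
    W[z<=0]=np.nan
    return W[...,:3]
def masks(c):
    h=cv2.cvtColor(c["image"],cv2.COLOR_BGR2HSV)
    H,S,V=[h[...,i].astype(int) for i in range(3)]
    return dict(blue=(H>100)&(H<125)&(S>150),white=(S<60)&(V>170),black=(V<45),red=((H<6)|(H>174))&(S>150))
E
python3 - <<'E'
import pickle,numpy as np
from h import *
d=pickle.load(open("c0.pkl","rb"))
for n in d:
    c=d[n];W=cloud(c)
    x,y,z=W[...,0],W[...,1],W[...,2]
    roi=(abs(y)<260)&(x>350)&(x<600)
    for k,m in masks(c).items():
        q=m&roi&(z>80)&(z<112)
        lab,L,st,ce=cv2.connectedComponentsWithStats(q.astype(np.uint8))
        for i in range(1,lab):
            if st[i,4]>5:
                p=W[L==i];print(n,k,st[i],p.min(0).round(),p.max(0).round(),np.median(p,0).round(1))
    # top-face axis fit from tube
    q=masks(c)["white"]&roi&(z>92)&(z<104)
    p=W[q]; 
    b=np.round(p[:,1]/20)
    for k in np.unique(b):
        s=p[b==k]
        if len(s)>5: print(n,k*20,(s[:,0].min()+s[:,0].max())/2,np.ptp(s[:,0]),np.median(s[:,2]))
    q=roi&(z>84)&(z<94)&(masks(c)["blue"]==0)&(masks(c)["white"]==0)
E
```

```text
top blue [353 222   6  12  56] [ 554. -215.   81.] [ 580. -202.  102.] [ 567.  -207.5   98.4]
top blue [182 227  47  17 702] [490. 104.  89.] [538. 221. 102.] [514.3 164.5  95.4]
top blue [238 226  19  15 249] [511.  35.  81.] [547.  82. 107.] [528.4  58.3 100.8]
top white [277 223  76  13 702] [ 530. -200.   93.] [577. -14. 104.] [ 553.2 -106.5   98.5]
top white [229 231   8   6  37] [518.  86.  88.] [532. 104.  97.] [525.2  93.7  92.1]
top black [256 226  21  13 248] [519. -14.  80.] [553.  37. 105.] [534.8  12.3  99.2]
top black [232 238   1  12  12] [487.  92.  82.] [514.  96.  89.] [500.5  94.   85.6]
top red [244 224   7   2  12] [549.  54.  89.] [552.  69.  95.] [549.8  61.3  92.3]
top -200.0 566.1690394335287 21.753392693991827 98.30161982548452
top -180.0 563.7780357630663 24.442800183361783 98.65407839527336
top -160.0 560.4687760847805 22.309881060978796 98.52393638597891
top -140.0 557.5268371726906 24.439940824352675 98.28991162240771
top -120.0 555.5534494012495 24.411252926465636 98.55894075024543
top -100.0 552.4018760299496 21.175469396641006 98.61554040844004
top -8
[... 916 characters left out ...]
  94.] [549.5  64.3  88.3]
scene -200.0 564.3069846959911 12.140656494135442 97.46944624116918
scene -180.0 561.8673877701037 21.804322472906733 97.39899702341415
scene -160.0 562.5554244986397 18.346262604412345 97.69759307414228
scene -140.0 557.5745241764822 16.349960343773773 97.82857696117418
scene -120.0 557.722106727236 16.06882710023683 97.30034160648523
scene -100.0 552.0330131800501 13.943411881035217 97.50294616173778
scene -80.0 552.0844501927479 22.235543028541542 97.61728032268138
scene -60.0 547.3548189451927 20.856223738938752 97.26721183886309
scene -40.0 546.0903371639923 15.240434574842311 97.76250760626095
scene -20.0 540.4860033948385 18.993410642267577 97.24807933391412
```

```bash
python3 - <<'E'
import cv2
a=cv2.imread("pics/top0.png")[205:305,170:390];b=cv2.imread("pics/scene0.png")[160:240,190:390]
a=cv2.resize(a,(660,300),interpolation=2);b=cv2.resize(b,(660,264),interpolation=2)
cv2.imwrite("pics/z0.png",cv2.vconcat([a,b]))
E
```

```text
(no output)
```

View pics/z0.png

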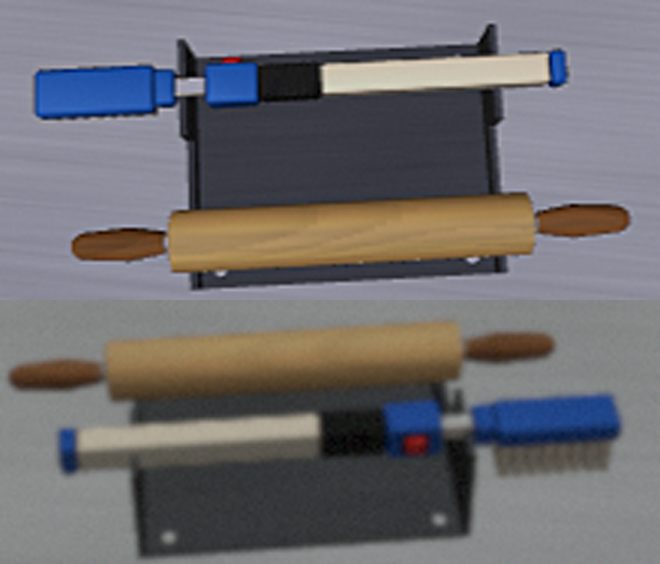

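```bash
cat >> h.py <<'E'
H=np.array([-.136,.991,0]);H/=np.linalg.norm(H)
Z=np.array([0,0,-1.]);Y=np.cross(Z,H)
R=np.stack([H,Y,Z],1)
P=np.array([530.2,61.5,62.])
def snap(name):
    from workcell import camera
    a=camera("top");b=camera("scene")
    i=cv2.resize(a["image"][180:310,150:420],(675,325));j=cv2.resize(b["image"][130:240,170:410],(675,270))
    cv2.imwrite(f"pics/{name}.png",cv2.vconcat([i,j]))
    return a,b
E
python3 - <<'E'
from workcell import *
from h import *
print(R)
for s in (0,-120,-170): 
    for z in (62,180): print(s,z,inverse_kinematics(list(P+H*s+[0,0,z-62]),R))
movep(list(P+[0,0,108]),R)
movel(list(P),max_speed=120,guard=8)
s=read_state();print(s["time"],s["eef_pos"],s["ft_force"],s["qpos"])
snap("a1")
E
```

```text
[[-0.13596078  0.99071422  0.        ]
 [ 0.99071422  0.13596078  0.        ]
 [ 0.          0.         -1.        ]]
0 62 [-0.44633936  0.65694831  0.30492453  1.97703214 -0.35327045  0.55854235
  0.23736601]
0 180 [-0.53604974  0.47669206  0.42066785  1.90857188 -0.26172443  0.80983595
  0.16135015]
-120 62 [-0.22401393  0.67501494  0.31047747  1.93608006 -0.35397609  0.5833022
  0.4569879 ]
-120 180 [-0.34013807  0.50922667  0.46807643  1.87005267 -0.30198697  0.83235769
  0.41862509]
-170 62 [-0.1250041   0.68875411  0.29983024  1.8986074  -0.3372166   0.60331359
  0.52674054]
-170 180 [-0.2715233   0.53865057  0.506582    1.83503873 -0.33652861  0.85372657
  0.53535426]
3.2917 [530.56484012  61.55258756  62.56424251] [ 0.11866498 -0.40945717  0.2551556 ] [-0.45217197  0.65742857  0.31328786  1.97692061 -0.36238623  0.56010482
  0.24585263]
```

View pics/a1.png

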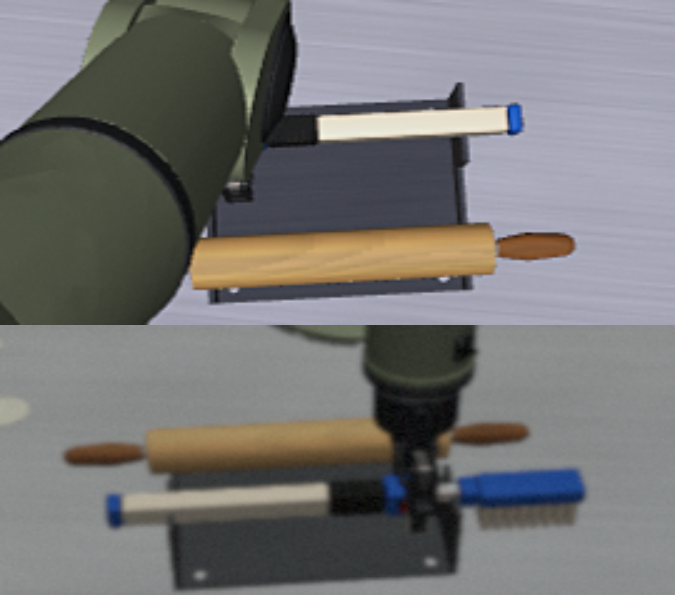

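```bash
python3 - <<'E'
from workcell import *
from h import *
c=camera("scene");W=cloud(c)
D=(W-P); a=D@H; b=D@Y; z=W[...,2]
f=(b>35)&(b<65)&(abs(a)<30)&(z>50)&(z<110)
print("finger",f.sum())
for lo in range(50,110,8):
    s=a[f&(z>=lo)&(z<lo+8)]
    if len(s):print(lo,len(s),s.min().round(1),s.max().round(1),np.median(s).round(1))
m=masks(c)["blue"]&(abs(b)<30)&(abs(a)<30)&(z>80)
print("collar a",np.percentile(a[m],[2,50,98]))
m=masks(c)["red"]&(abs(b)<40)&(abs(a)<30)&(z>70)
print("red a",a[m],b[m])
i=c["image"][150:230,270:370];cv2.imwrite("pics/b1.png",cv2.resize(i,(700,560),interpolation=2))
E
```

```text
finger 66
74 7 -10.1 2.3 -5.4
82 22 -10.5 9.5 -1.8
90 16 -8.6 11.4 0.2
98 19 -9.2 11.0 0.4
106 2 -5.3 4.7 -0.3
collar a [-24.33601925 -17.12325263  -9.23522403]
red a [-28.01704336  -8.23693653  -7.22969657] [28.67551466 25.06223257 19.63084778]
```

View pics/b1.png

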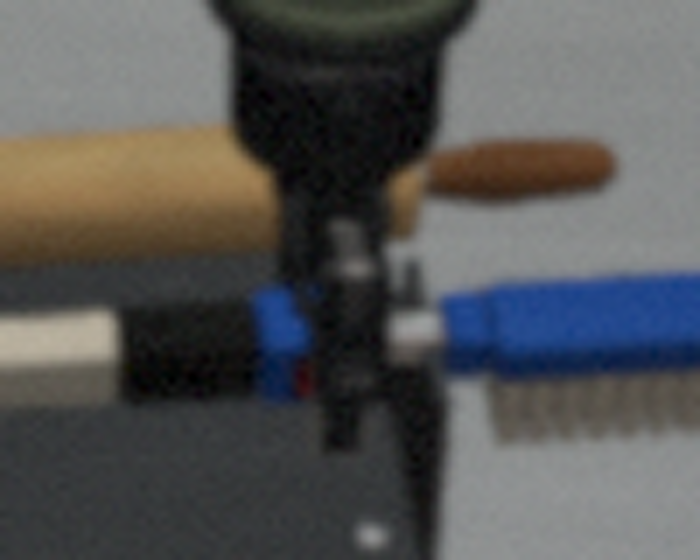

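The finger covers the button, offset about 1 mm, so I clamp.

```bash
python3 - <<'E'
from workcell import *
from h import *
movel(list(P-H*1),max_speed=40)
clamp();wait(.2)
s=read_state();print(s["time"],s["eef_pos"],s["ft_force"],s["finger_gap"],s["gripper_force"])
E
```

```text
4.4167 [530.59356525  60.54630712  62.30646177] [-0.62473381 -0.43007     6.13926596] 33.288844205604626 59.072425067424774
```

```bash
python3 - <<'E'
from workcell import *
from h import *
p0=np.array(read_state()["eef_pos"])
def rep(t):
    s=read_state();print(t,round(s["time"],2),((np.array(s["eef_pos"])-p0)@np.c_[H,Y,-Z]).round(1),(s["ft_force"]@np.c_[H,Y,-Z]).round(1),round(s["finger_gap"],1))
g=movel(list(p0-H*40),max_speed=50,guard=25);rep(g)
if not g:
    g=movel(list(p0-H*110),max_speed=50,guard=25);rep(g)
    if not g:
        g=movel(list(p0-H*135),max_speed=20,guard=18);rep(g)
snap("c1")
E
```

```text
False 5.37 [-40.7  -0.    0.1] [-2.1 -1.1  5.5] 33.5
False 6.92 [-1.096e+02  1.000e-01  1.000e-01] [ 3.7 -0.5  6.5] 33.7
True 7.69 [-1.224e+02  2.000e-01  1.000e-01] [ 3.1 -0.9  8.8] 33.6
```

View pics/c1.png

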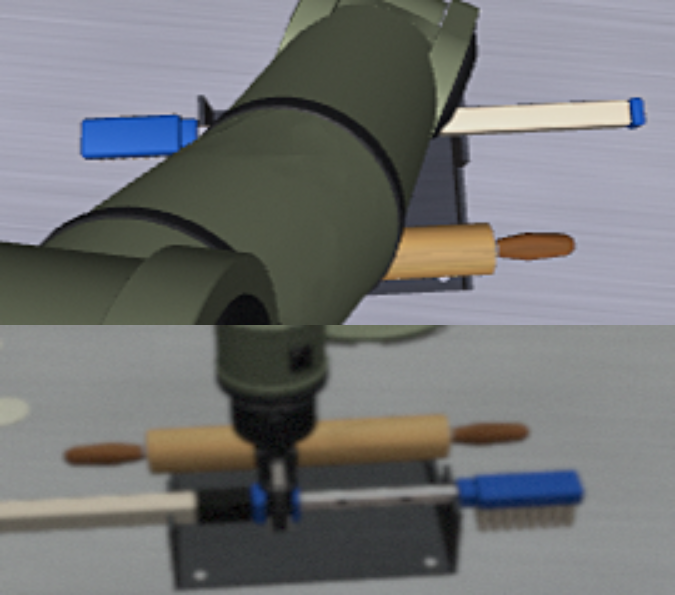

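```bash
python3 - <<'E'
from workcell import *
from h import *
p0=np.array(read_state()["eef_pos"])
def rep(t):
    s=read_state();print(t,round(s["time"],2),((np.array(s["eef_pos"])-p0)@np.c_[H,Y,-Z]).round(1),(s["ft_force"]@np.c_[H,Y,-Z]).round(1),round(s["finger_gap"],1))
g=movel(list(p0-H*3),max_speed=8,guard=30);rep(g)
open_gripper();wait(.3);rep("open")
q=np.array(read_state()["eef_pos"])
movel(list(q+[0,0,70]),max_speed=120);rep("up")
a,b=snap("d1")
for c in(a,b):
    W=cloud(c);z=W[...,2];x,y=W[...,0],W[...,1];D=W-P
    aa=D@H;bb=D@Y;roi=(abs(bb)<35)&(z>70)&(z<112)
    for k in("blue","black","white","red"):
        m=masks(c)[k]&roi
        n,L,st,_=cv2.connectedComponentsWithStats(m.astype(np.uint8))
        for i in range(1,n):
            if st[i,4]>8:
                o=L==i;print(k,st[i,4],np.percentile(aa[o],[2,98]).round(1),np.percentile(bb[o],[2,50,98]).round(1),np.median(z[o]).round(1))
E
```

```text
False 8.31 [-0. -0.  0.] [19.3 -3.2 12.1] 33.6
open 9.17 [-3. -0. -0.] [ 0.1 -0.2  0.1] 85.3
up 9.9 [-2.8 -0.3 69.5] [-0.4  0.6 -0.5] 85.3
blue 58 [-399.1 -389.1] [-16.4  -4.1   9.6] 98.4
blue 700 [ 46.5 155.1] [-17.6   0.5  19.8] 95.5
black 10 [36.  36.7] [13.  24.3 33.3] 79.6
white 677 [-382.3 -213.5] [-14.1  -2.5   9.1] 98.3
white 29 [24.8 39.8] [-4.8  0.3  5.5] 92.8
red 189 [-582.  -532.2] [-34.4 -24.2 -10.7] 83.2
blue 503 [ 50.3 154.6] [-12.8  10.4  22.2] 93.6
blue 160 [-145.9 -104.3] [-14.3  11.6  17.3] 98.9
blue 36 [-396.2 -389.4] [-13.4   6.9  12.9] 96.4
black 265 [-194.4 -147.8] [-13.1   9.3  15.5] 95.2
black 14 [36.6 38.9] [ 3.5 19.  30.6] 79.6
white 350 [-378.5 -204.7] [-14.   -3.5   7.4] 97.5
red 178 [-578.6 -530.8] [-34.4 -21.   -7.1] 81.8
red 30 [-131.2 -115.4] [12.1 19.1 22.7] 89.0
```

View pics/d1.png

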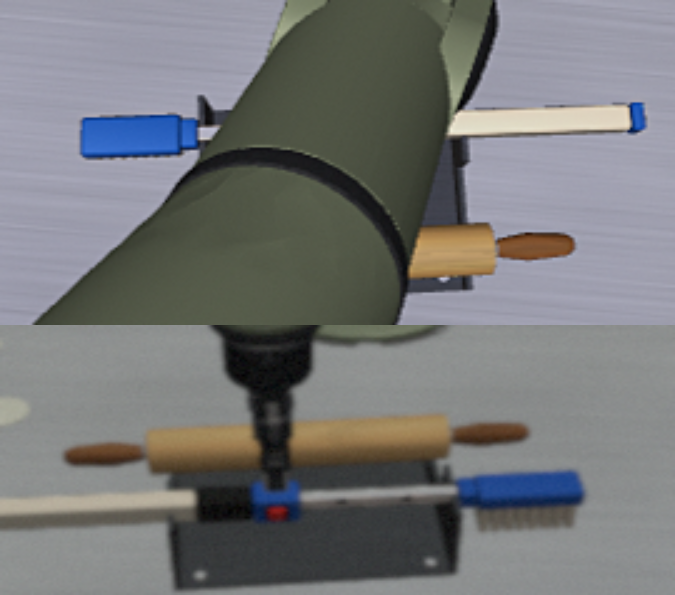

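The handle is fully out and the button is proud again: red is visible at (277,512) in the lower crop, and the collar has moved about 122 mm. Next I regrip on the black rubber, ease forward and lift.

```bash
python3 - <<'E'
from workcell import *
from h import *
T=P-H*165-Y*1.3
movel(list(T+[0,0,60]),max_speed=100)
movel(list(T),max_speed=100,guard=10)
clamp();wait(.2)
p0=np.array(read_state()["eef_pos"])
def rep(t):
    s=read_state();print(t,round(s["time"],2),((np.array(s["eef_pos"])-p0)@np.c_[H,Y,-Z]).round(1),(s["ft_force"]@np.c_[H,Y,-Z]).round(1),np.round(s["torque"],2),round(s["finger_gap"],1))
rep("clamped")
p1=p0+H*6.5
print(movel(list(p1),max_speed=20,guard=15));rep("eased")
print(movel(list(p1+[0,0,12]),max_speed=20,guard=20));rep("lift12")
snap("e1")
E
```

```text
clamped 12.07 [0. 0. 0.] [-0.6 -0.8  5.5] [0.13 0.18 0.02] 27.2
False
eased 12.54 [7.1 0.1 0. ] [ 3.  -0.2  2.8] [ 0.4   0.18 -0.07] 27.7
False
lift12 13.29 [ 6.6 -0.1 12. ] [-0.5 -0.  -5.9] [-0.03  0.03 -0.05] 27.5
```

View pics/e1.png

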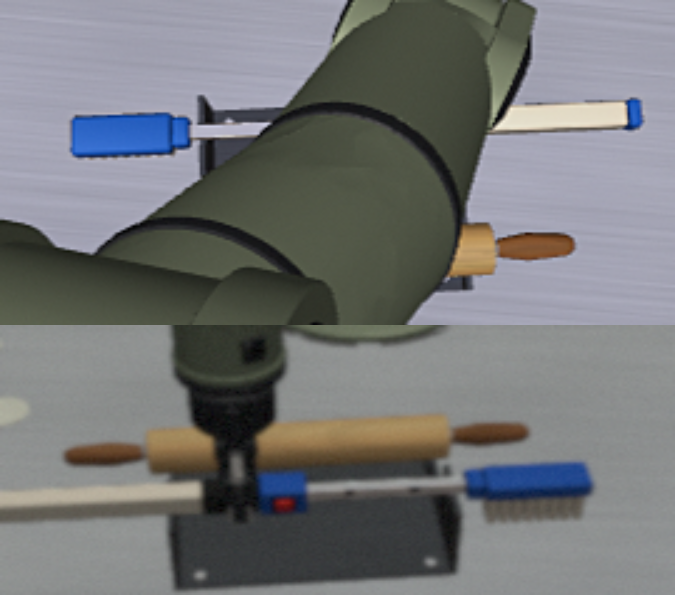

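The head is free of the bracket, the brush stays level and the button is out. I continue the lift.

```bash
python3 - <<'E'
from workcell import *
from h import *
p=np.array(read_state()["eef_pos"])
print(movel(list(p+[0,0,90]),max_speed=60,guard=20));wait(.5)
s=read_state();print(s["time"],s["eef_pos"],s["ft_force"],s["torque"],s["finger_gap"],s["gripper_force"])
i=0
a=camera("top");b=camera("scene")
cv2.imwrite("pics/f1.png",b["image"])
for c in(a,b):
    W=cloud(c);z=W[...,2];D=W-P;aa=D@H;bb=D@Y
    roi=(abs(bb)<45)&(z>150)&(z<230)
    for k in("blue","white","red"):
        m=masks(c)[k]&roi
        n,L,st,_=cv2.connectedComponentsWithStats(m.astype(np.uint8))
        for i in range(1,n):
            if st[i,4]>8:
                o=L==i;print(k,st[i,4],np.percentile(aa[o],[2,98]).round(1),np.percentile(bb[o],[2,50,98]).round(1),np.percentile(z[o],[50,95]).round(1))
E
```

```text
False
15.5417 [550.58410389 -95.64226955 164.19972616] [-0.53428703 -0.33089804 -4.24979944] [-0.0223063  -0.05424011  0.06521684] 27.39572930944871 59.19929087162018
blue 75 [-393.2 -382.3] [-15.7  -4.3  10.5] [200.4 203.2]
blue 879 [ 52.5 162.2] [-18.3  -0.2  19.2] [197.  199.7]
white 554 [-377.6 -263.4] [-13.   -2.4   9.8] [200.4 202.8]
white 231 [-44.   45.2] [-5.4  0.6  6.4] [194.3 196.6]
blue 556 [ 55.8 160.8] [-12.6  11.   22.5] [195.  198.6]
blue 197 [-139.2  -98.5] [-12.3   9.7  18.1] [201.1 204.6]
blue 42 [-390.8 -382.8] [-10.5   7.9  13.9] [198.1 202.2]
white 377 [-371.3 -197.5] [-13.   -2.1   8.1] [199.5 201.9]
red 35 [-123.6 -108.6] [16.  19.5 24.9] [191.8 195.1]
```

View pics/f1.png

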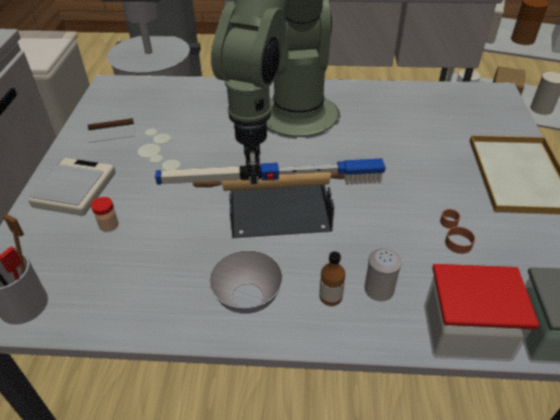

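The brush is level, about 187 mm above the bench, fully extended, with the button out and nothing else disturbed.

```bash
python3 -c "
from workcell import *
print(finish_job())"
```

```text
the job is handed in; nothing more can be done
None
```

I've handed the job in. The brush is drawn out to the second stop with the button out, and the arm is holding it level and bristles down, about 187 mm above the bench and clear of the rack. I haven't seen the verdict. The last pictures show the rolling pin and the other loose things undisturbed.

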